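Put the bench things into their fitted holders

TASK

Put the two small round tins, the green wax block and the black charcoal block away: each into the wooden holder whose recess has its shape and matches its size, the smaller into the smaller and the larger into the larger, lying flat on the floor of the recess and right side up as they stand now. Do not disturb the glue bottle or the mushroom-shaped stake.

Things in the scene. Friction and masses are not known exactly. Their poses are not given: they have to be found in the camera images.
- small_tin: the small white round tin, closed, 34 mm in diameter, 20 mm high, about 40 g, standing loose on the bench. Origin: centre of its underside; z up.
- large_tin: the large grey round tin, closed, 54 mm in diameter, 22 mm high, about 60 g, standing loose on the bench. Origin: centre of its underside; z up.
- wax_block: the small oblong block, dark green carving wax, rigid, 36 mm (its x) by 60 mm (its y), 16 mm high, about 35 g, lying loose on the bench. Origin: centre of its underside; z up.
- charcoal_block: the large oblong block, black charcoal, rigid, 52 mm (its x) by 80 mm (its y), 30 mm high, about 60 g, lying loose on the bench. Origin: centre of its underside; z up.
- holder_small_round: light-wood plate 64 x 64 mm, 8 mm thick, fixed on the bench, with a felt-lined round recess 48 mm in diameter, 4 mm deep, in its middle. Origin: centre of its underside; recess floor at z 4 mm, plate top at 8 mm. For the small tin. 7 mm of room on each side, too little for a fingertip: hold the thing by its part above the plate.
- holder_large_round: light-wood plate 84 x 84 mm, 8 mm thick, fixed on the bench, with a felt-lined round recess 68 mm in diameter, 4 mm deep, in its middle. Origin: centre of its underside; recess floor at z 4 mm, plate top at 8 mm. For the large tin. 7 mm of room on each side, too little for a fingertip: hold the thing by its part above the plate.
- holder_small_oblong: light-wood plate 66 x 90 mm, 8 mm thick, fixed on the bench, with a felt-lined oblong recess 50 mm (its x) by 74 mm (its y), 4 mm deep, in its middle. Origin: centre of its underside; recess floor at z 4 mm, plate top at 8 mm. For the wax block, long side along long side, either way round. 7 mm of room on each side, too little for a fingertip: hold the thing by its part above the plate.
- holder_large_oblong: light-wood plate 82 x 110 mm, 8 mm thick, fixed on the bench, with a felt-lined oblong recess 66 mm (its x) by 94 mm (its y), 4 mm deep, in its middle. Origin: centre of its underside; recess floor at z 4 mm, plate top at 8 mm. For the charcoal block, long side along long side, either way round. 7 mm of room on each side, too little for a fingertip: hold the thing by its part above the plate.
- glue_bottle: bystander: small white squeeze bottle with a thin spout, 37 mm wide, 111 mm high, standing loose behind the holders; leave it alone. Origin: centre of its underside.
- mushroom_stake: bystander: steel stake with a mushroom-shaped head, 63 mm wide, 141 mm high, standing loose near the bench's front right corner; leave it alone. Origin: centre of its underside.
There are look-alikes about, which are no part of the job. Leave any orange look-alike of the charcoal_block alone.

How it is judged:
By the outcome, as a careful person would: the job done as asked, in the order asked, and still so for the second after the job is handed in, with the robot touching nothing.
It also fails if it takes over 104 s, if anything falls off the work surface, if the arm or the gripper's body presses on something with over 40 N, if the wrist force passes 120 N, or if a joint passes its speed limit or range.

ROBOT

A 6-joint arm with a two-finger parallel gripper is mounted at the origin on a cart in front of the work surface, level with it; the furniture and walls round the work are solid. World frame = base frame: x ahead of the robot, y to its left, z up, the work surface at z = 0. Lengths are in m, angles in rad, forces in N, time in s.
With the tool pointing down it reaches from about 0.325 to 0.9 m from the base axis. Payload 6.1 kg.
Tool frame: the origin (TCP) lies at the very end of the fingers, on their centre line; the grasp point (between the pads) lies 19 mm behind it (manip.grasp_offset is the z of the grasp point in the tool frame, in m); z points along the fingers, y is the line along which they close (so a half turn about z gives the same grasp; the last joint's range is limited). The gripper opens to 85 mm and grips with 20 to 120 N. Pads are 22 mm wide; open, the fingers measure 114 mm over their backs; the gripper's body (76 mm by 85 mm) begins 54 mm behind the grasp point. The pads swing forward as they close: fully open they stand 13 mm farther back than shut.
Start: joints at [-1.35, 0.22, 1.526, -0, 1.395, -0.126], TCP at [0.212, -0.588, 0.231] pointing down, gripper open.
Joint ranges: [-2.98, 2.98], [-0.91, 2.08], [0.09, 2.57], [-1.24, 4.39], [0.2, 2.65], [-2.68, 2.68]. Speed limits (rad/s): [2.57, 2.57, 3.01, 3.14, 3.14, 3.14].

INTERFACE

Orientations are given as [roll, pitch, yaw] about the fixed x, y, z axes, in that order (R = Rz(yaw) Ry(pitch) Rx(roll)).
In Python, from plant import manip gives the robot as it stands. The module is installed in compiled form; this text tells all that it offers.
- The arm moves only by the shell command python3 -m jog 'ROWS' [OPENING] [FORCE]. ROWS is JSON, a list of rows, each an object of numbers: "dx", "dy", "dz": the shift along the world's x, y, z in m; "wx", "wy", "wz": the turn, a rotation vector about the world's x, y, z in degrees. In form: [{"dx": .., "dy": .., "dz": .., "wx": .., "wy": .., "wz": ..}, ...]. A call has 1 to 8 rows; each row is the pose to reach, as a shift and turn from the pose commanded when the call began; what a row does not reach only later rows make up. A row lasts 1/12 s, in which the tool goes at most 41.7 mm and 7.16 degrees, less where a joint would pass 70% of its speed; a pose out of reach is approached as far as the arm can. A call with a gripper value outside its range is refused whole. OPENING is the gripper's target within -1 to 1 (fully open at 1, half-way at 0, shut at -1), set as the call begins (- or left out, the last holds). The fingers move at their own pace and stop on an object; FORCE is the grip in N (left out, the last holds). Time passes only in rows, so rows that repeat a pose let the fingers close. It gives the time, the measured TCP pose, the force, the opening and the grip force at its end, in the units of the state.
- manip.get_state(): the state, without advancing time (a new reading comes with each control period).
- manip.snapshot(name): name is "scene" or "side" or "wrist"; returns a dict with "img" (384x512x3 uint8, red, green, blue), "mtx" (3x3 intrinsics, pixels), "dist_coeffs" ([k1, k2, p1, p2, k3] as OpenCV has them; the pictures are not rectified), "world_from_camera" (4x4, takes a point from camera to world coordinates); the wrist camera has in their place "mount" (4x4, takes a point from camera to tool coordinates, whose origin is the TCP and whose axes are the flange's). Camera axes: x right, y down, z forward; pixel columns grow to the right and rows downward; lengths in m; the calibration is good to about 2 mm. A picture is of the moment at which its call begins: read the wrist's pose just before it. There is no depth.
- manip.sign_off(): hands the job in; it is judged then, once.
The state is a dict: "time": time; "joint_positions": joint angles; "qd": joint speeds; "joint_efforts": joint torques, N m; "ee_pos": TCP position; "tool_rot": TCP orientation; "ft_force": force on the tool from outside, world axes, zero at the start; "ft_torque": the same for the moment, N m; "opening": opening from 0.0 (shut) to 1.0 (fully open); "gripper_force": force on a finger pad.
Only numpy, scipy, OpenCV 4.12 (cv2) and the standard library are available. Lean on these libraries where they do the work, as an engineer would, in place of code of your own. Each camera call takes 0.05 s, during which the arm holds its last target. There are 200 camera calls.

## Working session

There is one attempt and no reset: what is moved stays moved. The work goes in short steps, Python scripts to look and compute and a shell command to move; the robot and the scene stay as the last step left them, time stands still between calls to the robot, and variables do not carry over. Pictures are saved under pics/ and viewed, at most 14 in all, crops included, and the job is handed in when it is done.

```bash
mkdir -p pics
cat > h.py <<'E'
import numpy as np,cv2
from plant import manip
from scipy.spatial.transform import Rotation as R
def snap(n):
    st=manip.get_state(); s=manip.snapshot(n); s=dict(s)
    if n=='wrist':
        T=np.eye(4);T[:3,3]=st['ee_pos'];T[:3,:3]=R.from_euler('xyz',st['tool_rot']).as_matrix() if np.size(st['tool_rot'])==3 else np.array(st['tool_rot']).reshape(3,3)
        s['world_from_camera']=T@np.array(s['mount'])
    s['bgr']=cv2.cvtColor(s['img'],cv2.COLOR_RGB2BGR)
    return s
def ray(s,uv,z):
    uv=np.asarray(uv,float).reshape(-1,1,2)
    n=cv2.undistortPoints(uv,np.array(s['mtx'],float),np.array(s['dist_coeffs'],float))[:,0]
    M=np.array(s['world_from_camera']); d=np.c_[n,np.ones(len(n))]@M[:3,:3].T; o=M[:3,3]
    return o+d*((z-o[2])/d[:,2])[:,None]
def proj(s,P):
    M=np.linalg.inv(np.array(s['world_from_camera'])); 
    return cv2.projectPoints(np.asarray(P,float).reshape(-1,1,3),cv2.Rodrigues(M[:3,:3])[0],M[:3,3],np.array(s['mtx'],float),np.array(s['dist_coeffs'],float))[0][:,0]
E
python3 - <<'E'
from h import *
print(manip.get_state(), manip.grasp_offset)
for n in ('scene','side','wrist'):
    s=snap(n); cv2.imwrite(f'pics/{n}0.png',s['bgr']); print(n,np.round(s['world_from_camera'],3).tolist(), np.round(s['mtx'],0).tolist())
a=[cv2.imread(f'pics/{n}0.png') for n in('scene','side')]
E
```

```text
{'time': 0.0, 'joint_positions': array([-1.35013429e+00,  2.21242908e-01,  1.52762611e+00, -1.17452413e-07,
        1.39470199e+00, -1.26093308e-01]), 'qd': array([7.30887275e-04, 6.57861973e-05, 8.78715056e-04, 4.43855504e-05,
       1.32046799e-03, 7.63706191e-04]), 'joint_efforts': array([-7.65688001e-04, -4.96904576e+01, -3.89391160e+01, -2.35088073e-04,
        1.15310811e-02, -3.08610788e-05]), 'ee_pos': array([ 0.21226994, -0.58719649,  0.23018091]), 'tool_rot': array([-3.13962999e+00, -2.48682239e-04,  3.46755123e-01]), 'ft_force': array([-0.17750606, -0.17111457, -0.05347711]), 'ft_torque': array([ 0.01194622, -0.04178853,  0.02405733]), 'gripper_force': 0.0, 'opening': 0.9982528431317003} -0.0187
scene [[-0.768, -0.414, 0.489, -0.024], [-0.64, 0.493, -0.589, 0.601], [0.003, -0.766, -0.643, 0.772], [0.0, 0.0, 0.0, 1.0]] [[378.0, 0.0, 251.0], [0.0, 378.0, 187.0], [0.0, 0.0, 1.0]]
side [[0.86, -0.214, 0.463, -0.048], [-0.51, -0.313, 0.801, -1.013], [-0.027, -0.925, -0.379, 0.502], [0.0, 0.0, 0.0, 1.0]] [[391.0, 0.0, 259.0], [0.0, 391.0, 184.0], [0.0, 0.0, 1.0]]
wrist [[0.339, -0.896, -0.288, 0.286], [-0.941, -0.323, -0.102, -0.56], [-0.002, 0.306, -0.952, 0.373], [0.0, 0.0, 0.0, 1.0]] [[274.0, 0.0, 257.0], [0.0, 274.0, 193.0], [0.0, 0.0, 1.0]]
```

View pics/scene0.png

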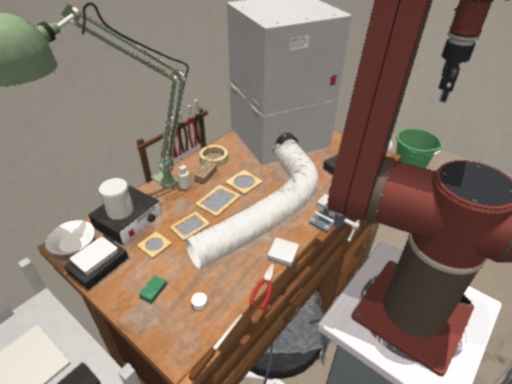

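View pics/side0.png

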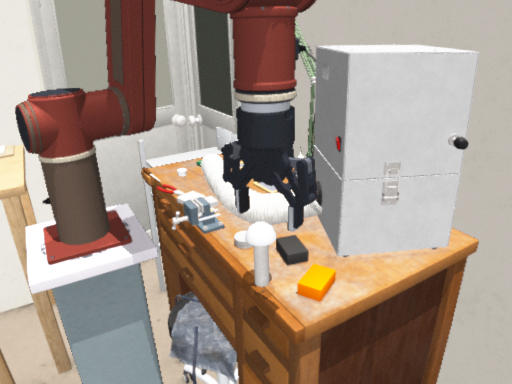

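The scene view shows the small tin at (199,300), the wax block at (152,289) and the holders at (154,243), (190,225), (217,200) and (243,181). The glue bottle is at (183,176) and the white hose lies in the middle. The side view shows the large tin at (242,239), the charcoal block at (292,249), the orange look-alike at (317,281) and the stake at (262,250).

Run:
```python
from h import *
s=snap('scene'); d=snap('side')
def blobs(s,m,z,name,amin=40):
    c,_=cv2.findContours(m.astype(np.uint8),cv2.RETR_EXTERNAL,cv2.CHAIN_APPROX_NONE)
    for k in c:
        if cv2.contourArea(k)<amin: continue
        P=ray(s,k[:,0],z)[:,:2]*1000
        r=cv2.minAreaRect(P.astype(np.float32)); uv=k[:,0].mean(0)
        if max(r[1])<200: print(name,uv.round(),'c',np.round(r[0]),'sz',np.round(r[1]),'ang',round(r[2]))
h=cv2.cvtColor(s['bgr'],cv2.COLOR_BGR2HSV).astype(int)
H,S,V=h[...,0],h[...,1],h[...,2]
def box(m,x0,y0,x1,y1):
    o=np.zeros_like(m);o[y0:y1,x0:x1]=m[y0:y1,x0:x1];return o
blobs(s,box((H>60)&(H<95)&(S>100),100,250,200,330),.012,'wax')
blobs(s,box((S<60)&(V>150),180,280,220,320),.014,'stin')
print(h[243,142],h[243,154],h[260,150])
for n,(u,v) in dict(sr=(154,243),so=(190,225),lo=(217,200),lr=(243,181)).items():
    m=box((S<70)&(V>70),u-22,v-17,u+22,v+17); blobs(s,m,.004,n)
h2=cv2.cvtColor(d['bgr'],cv2.COLOR_BGR2HSV).astype(int)
S2,V2=h2[...,1],h2[...,2]
blobs(d,box((V2<75),270,228,312,268),.02,'char')
blobs(d,box((S2<70)&(V2>90),228,222,256,252),.015,'ltin')
pts=dict(hose_end=(197,258),hose2=(240,225),hose3=(300,180),hose4=(290,140),glue=(184,187),pliers=(262,290),box=(283,250),tape=(213,155),wood=(205,172))
for n,p in pts.items(): print(n,ray(s,[p],.0)[0].round(3))
for n,p in dict(stake=(262,285),orange=(317,281),vise=(205,213)).items(): print(n,ray(d,[p],.0)[0].round(3))
c=[cv2.resize(s['bgr'][130:320,100:340],None,fx=3.3,fy=3.15,interpolation=cv2.INTER_CUBIC)]
cv2.imwrite('pics/sc1.png',c[0][:600,:800]); cv2.imwrite('pics/sd1.png',cv2.resize(d['bgr'][140:320,170:410],None,fx=3.3,fy=3.3,interpolation=cv2.INTER_CUBIC))
```

```text
wax [153. 288.] c [492. 341.] sz [36. 58.] ang 13
stin [199. 301.] c [385. 295.] sz [34. 45.] ang 45
[ 22  97 245] [150   2 167] [ 14  81 189]
sr [154. 244.] c [606. 246.] sz [42. 43.] ang 50
sr [137. 230.] c [678. 248.] sz [36. 41.] ang 40
so [201. 236.] c [540. 145.] sz [67. 56.] ang 44
so [189. 225.] c [584. 138.] sz [73. 47.] ang 83
lo [217. 200.] c [598.   9.] sz [64. 91.] ang 4
lr [226. 194.] c [596. -33.] sz [42. 38.] ang 40
lr [244. 181.] c [ 595. -108.] sz [61. 56.] ang 40
char [290. 254.] c [ 401. -375.] sz [109.  59.] ang 76
ltin [246. 234.] c [ 347. -253.] sz [148.  53.] ang 60
hose_end [0.486 0.204 0.   ]
hose2 [0.479 0.043 0.   ]
hose3 [ 0.463 -0.235  0.   ]
hose4 [ 0.625 -0.407  0.   ]
glue [0.724 0.031 0.   ]
pliers [0.296 0.172 0.   ]
box [0.331 0.039 0.   ]
tape [ 0.776 -0.154  0.   ]
wood [ 0.728 -0.066  0.   ]
stake [ 0.289 -0.432  0.   ]
orange [ 0.394 -0.484  0.   ]
vise [ 0.326 -0.051  0.   ]
```

View pics/sc1.png

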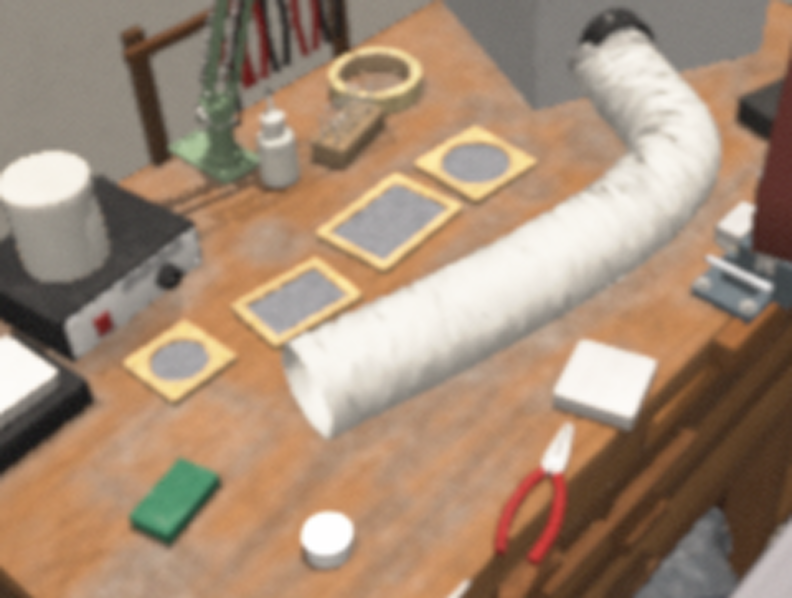

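View pics/sd1.png

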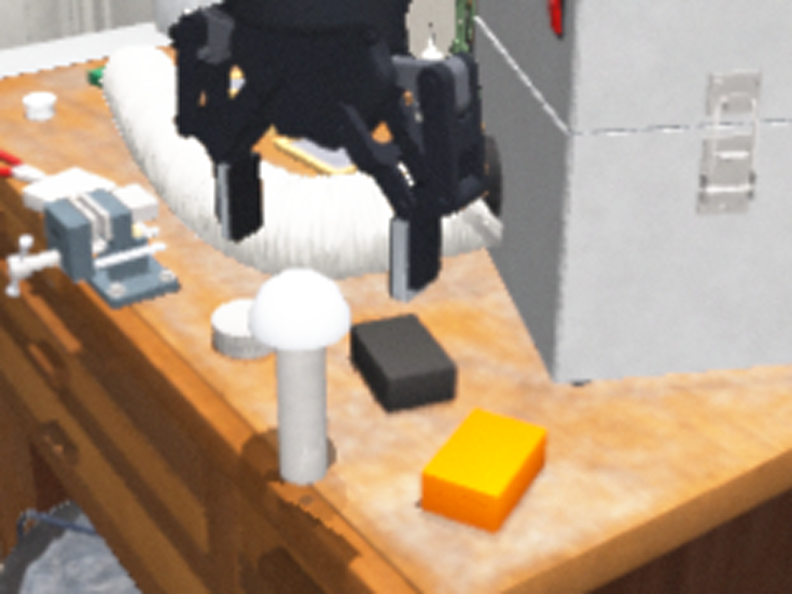

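Charcoal is the black block at side (292,249). The orange block at (317,281) is its look-alike, so I leave it. The green wax and the white small tin are the only ones of their kind. Next I move over the right-hand group for a closer look.

```bash
python3 -m jog '[{"dx":0.03,"dy":0.03,"dz":0.03},{"dx":0.06,"dy":0.06,"dz":0.05},{"dx":0.09,"dy":0.09,"dz":0.06},{"dx":0.12,"dy":0.12,"dz":0.06},{"dx":0.15,"dy":0.15,"dz":0.06},{"dx":0.17,"dy":0.18,"dz":0.06},{"dx":0.18,"dy":0.2,"dz":0.06},{"dx":0.18,"dy":0.2,"dz":0.06}]'
python3 - <<'E'
from h import *
s=snap('wrist'); cv2.imwrite('pics/w1.png',s['bgr'])
print(manip.get_state()['ee_pos'],manip.get_state()['tool_rot'])
import pickle; s['state']=0; pickle.dump(s,open('w1.pkl','wb'))
E
```

```text
[ 0.21238113 -0.58756122  0.2308871 ] [-3.14085260e+00 -9.22069944e-05  3.46815336e-01]invalid input
```

View pics/w1.png

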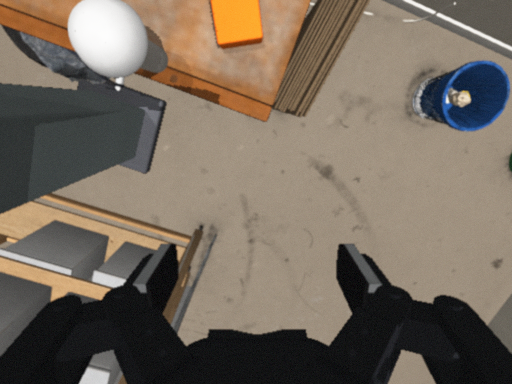

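The row needs all six keys. This wrist view (no motion yet) shows the stake at (108,37) and the orange block at (237,20), both ahead of the tool.

```bash
python3 -m jog '[{"dx":0.02,"dy":0.02,"dz":0.03,"wx":0,"wy":0,"wz":0},{"dx":0.04,"dy":0.05,"dz":0.05,"wx":0,"wy":0,"wz":0},{"dx":0.06,"dy":0.08,"dz":0.06,"wx":0,"wy":0,"wz":0},{"dx":0.08,"dy":0.11,"dz":0.06,"wx":0,"wy":0,"wz":0},{"dx":0.1,"dy":0.14,"dz":0.06,"wx":0,"wy":0,"wz":0},{"dx":0.12,"dy":0.17,"dz":0.06,"wx":0,"wy":0,"wz":0},{"dx":0.14,"dy":0.19,"dz":0.06,"wx":0,"wy":0,"wz":0},{"dx":0.14,"dy":0.19,"dz":0.06,"wx":0,"wy":0,"wz":0}]'
cat > meas.py <<'E'
from h import *
import sys
def rects(s,m,z,name,amin=150,zz=None):
    m=cv2.morphologyEx(m.astype(np.uint8),cv2.MORPH_OPEN,np.ones((3,3),np.uint8))
    c,_=cv2.findContours(m,cv2.RETR_EXTERNAL,cv2.CHAIN_APPROX_NONE)
    for k in c:
        if cv2.contourArea(k)<amin: continue
        k=cv2.convexHull(k); P=ray(s,k[:,0],z)[:,:2]*1000
        r=cv2.minAreaRect(P.astype(np.float32)); e=cv2.minEnclosingCircle(P.astype(np.float32))
        print(name,k[:,0].mean(0).round(),'c',np.round(r[0]),'sz',np.round(r[1]),'ang',round(r[2],1),'circ',np.round(e[0]),round(2*e[1]))
E
python3 - <<'E'
from h import *
s=snap('wrist'); cv2.imwrite('pics/w2.png',s['bgr'])
import pickle; pickle.dump(s,open('w2.pkl','wb'))
print(manip.get_state()['ee_pos'])
E
```

```text
time: 0.97
ee_pos: [0.3554, -0.3941, 0.2917]
tool_rot: [-3.141, -0.002, 0.351]
ft_force: [0.2, -0.3, 0.1]
opening: 1.003
gripper_force: 0.0
[ 0.35397503 -0.39595028  0.29165289]
```

View pics/w2.png

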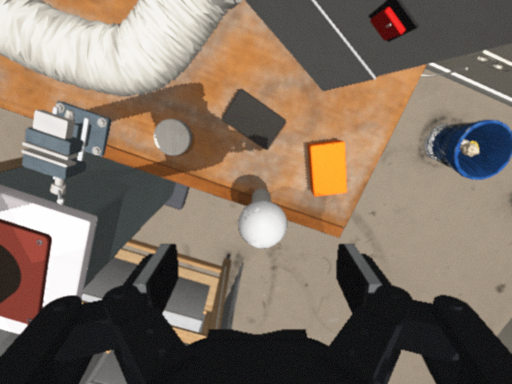

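Wrist view: large tin at (172,138), charcoal at (254,118), orange at (328,167), stake at (263,224), hose upper left.

Run:
```python
from meas import *
import pickle; s=pickle.load(open('w2.pkl','rb'))
h=cv2.cvtColor(s['bgr'],cv2.COLOR_BGR2HSV).astype(int);H,S,V=h[...,0],h[...,1],h[...,2]
print(h[138,172],h[118,254],h[100,254])
def box(m,x0,y0,x1,y1):
    o=np.zeros_like(m);o[y0:y1,x0:x1]=m[y0:y1,x0:x1];return o
rects(s,box((S<60)&(V>90),145,110,200,165),.022,'ltin')
rects(s,box((V<75)&(S<70),215,80,295,155),.03,'char')
rects(s,box((S>200)&(H<20),300,130,355,200),.03,'orange')
print('stake',ray(s,[(263,224)],.14), ray(s,[(258,190)],0))
print('hose',ray(s,[(60,85),(130,92),(180,72),(225,20),(240,5)],.03).round(3).tolist())
print('hose0',ray(s,[(60,85),(130,92),(180,72),(225,20),(240,5)],.0).round(3).tolist())
print('vise',ray(s,[(107,140)],.03),'cabinet corner',ray(s,[(322,90)],0))
```

```text
[ 17  23 157] [ 5 21 73] [13 23 77]
ltin [171. 138.] c [ 344. -263.] sz [53. 52.] ang 15.8 circ [ 344. -262.] 55
char [252. 131.] c [ 398. -365.] sz [77. 28.] ang 76.5 circ [ 394. -364.] 77
orange [323. 169.] c [ 381. -496.] sz [81. 53.] ang 28.0 circ [ 381. -496.] 93
stake [[ 0.30744873 -0.41850313  0.14      ]] [[ 0.30439708 -0.41393632  0.        ]]
hose [[0.362, -0.1, 0.03], [0.386, -0.194, 0.03], [0.434, -0.253, 0.03], [0.515, -0.291, 0.03], [0.537, -0.304, 0.03]]
hose0 [[0.357, -0.08, 0.0], [0.383, -0.181, -0.0], [0.435, -0.245, 0.0], [0.521, -0.286, 0.0], [0.545, -0.299, 0.0]]
vise [[ 0.3090211  -0.17651213  0.03      ]] cabinet corner [[ 0.4832265  -0.44983343  0.        ]]
```

```bash
python3 -m jog '[{"dx":0,"dy":0.035,"dz":0,"wx":0,"wy":0,"wz":0},{"dx":-0.005,"dy":0.07,"dz":-0.02,"wx":0,"wy":0,"wz":0},{"dx":-0.01,"dy":0.105,"dz":-0.04,"wx":0,"wy":0,"wz":0},{"dx":-0.01,"dy":0.133,"dz":-0.07,"wx":0,"wy":0,"wz":0},{"dx":-0.01,"dy":0.133,"dz":-0.11,"wx":0,"wy":0,"wz":0},{"dx":-0.01,"dy":0.133,"dz":-0.15,"wx":0,"wy":0,"wz":0},{"dx":-0.01,"dy":0.133,"dz":-0.18,"wx":0,"wy":0,"wz":0},{"dx":-0.01,"dy":0.133,"dz":-0.18,"wx":0,"wy":0,"wz":0}]' 1 40
python3 - <<'E'
from meas import *
import pickle; s=pickle.load(open('w2.pkl','rb'))
h=cv2.cvtColor(s['bgr'],cv2.COLOR_BGR2HSV).astype(int);H,S,V=h[...,0],h[...,1],h[...,2]
def box(m,x0,y0,x1,y1):
    o=np.zeros_like(m);o[y0:y1,x0:x1]=m[y0:y1,x0:x1];return o
rects(s,box((V<100)&(S<50),215,80,295,155),.03,'char')
s=snap('wrist'); cv2.imwrite('pics/w3.png',s['bgr'])
h=cv2.cvtColor(s['bgr'],cv2.COLOR_BGR2HSV).astype(int);H,S,V=h[...,0],h[...,1],h[...,2]
rects(s,box((S<60)&(V>120),190,120,330,300),.022,'ltin'); print(manip.get_state()['ee_pos'])
print(proj(s,[(.344,-.263,.022),(.41,-.36,.03)]))
E
```

```text
time: 1.68
ee_pos: [0.3385, -0.2616, 0.1052]
tool_rot: [-3.131, 0.005, 0.346]
ft_force: [0.1, 0.9, -0.1]
opening: 1.0
gripper_force: 0.0
char [252. 121.] c [ 409. -368.] sz [77. 49.] ang 76.4 circ [ 410. -368.] 88
ltin [245. 269.] c [ 262. -289.] sz [148.  44.] ang 89.9 circ [ 273. -289.] 149
ltin [263. 192.] c [ 344. -262.] sz [53. 52.] ang 20.0 circ [ 344. -262.] 54
ltin [214. 124.] c [ 386. -205.] sz [ 6. 36.] ang 19.7 circ [ 386. -205.] 37
[ 0.34003359 -0.26324383  0.10849851]
[[262.30258389 194.26996704]
 [403.94043932 163.24151563]]
```

View pics/w3.png

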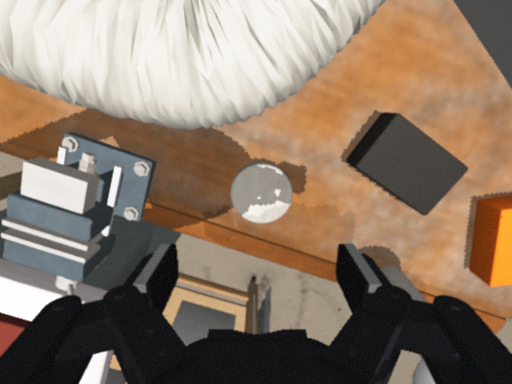

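Large tin at (262,192) directly ahead of the grasp, and the vise stays clear. Descend and grip.

```bash
python3 -m jog '[{"dx":0.003,"dy":0,"dz":-0.035,"wx":0,"wy":0,"wz":0},{"dx":0.003,"dy":0,"dz":-0.07,"wx":0,"wy":0,"wz":0},{"dx":0.003,"dy":0,"dz":-0.095,"wx":0,"wy":0,"wz":0},{"dx":0.003,"dy":0,"dz":-0.104,"wx":0,"wy":0,"wz":0},{"dx":0.003,"dy":0,"dz":-0.104,"wx":0,"wy":0,"wz":0}]' && python3 -m jog '[{"dx":0,"dy":0,"dz":0,"wx":0,"wy":0,"wz":0},{"dx":0,"dy":0,"dz":0,"wx":0,"wy":0,"wz":0},{"dx":0,"dy":0,"dz":0,"wx":0,"wy":0,"wz":0},{"dx":0,"dy":0,"dz":0,"wx":0,"wy":0,"wz":0},{"dx":0,"dy":0,"dz":0,"wx":0,"wy":0,"wz":0},{"dx":0,"dy":0,"dz":0,"wx":0,"wy":0,"wz":0}]' -1 40
```

```text
time: 2.15
ee_pos: [0.3451, -0.2651, 0.0071]
tool_rot: [-3.14, 0.001, 0.346]
ft_force: [-0.1, -0.3, 0.5]
opening: 1.002
gripper_force: 0.0
time: 2.65
ee_pos: [0.3469, -0.2665, 0.01]
tool_rot: [3.138, -0.001, 0.347]
ft_force: [-2.5, 0.9, 9.7]
opening: 0.608
gripper_force: 40.1
```

```bash
python3 -m jog '[{"dx":0,"dy":0,"dz":0.03,"wx":0,"wy":0,"wz":0},{"dx":0,"dy":0,"dz":0.07,"wx":0,"wy":0,"wz":0},{"dx":0,"dy":0,"dz":0.11,"wx":0,"wy":0,"wz":0},{"dx":0,"dy":0,"dz":0.15,"wx":0,"wy":0,"wz":0},{"dx":0.01,"dy":0.01,"dz":0.19,"wx":0,"wy":0,"wz":0},{"dx":0.03,"dy":0.02,"dz":0.22,"wx":0,"wy":0,"wz":0},{"dx":0.06,"dy":0.04,"dz":0.23,"wx":0,"wy":0,"wz":0},{"dx":0.09,"dy":0.06,"dz":0.23,"wx":0,"wy":0,"wz":0}]' && python3 -m jog '[{"dx":0.03,"dy":0.02,"dz":0,"wx":0,"wy":0,"wz":0},{"dx":0.06,"dy":0.04,"dz":0,"wx":0,"wy":0,"wz":0},{"dx":0.09,"dy":0.06,"dz":0,"wx":0,"wy":0,"wz":0},{"dx":0.12,"dy":0.08,"dz":0,"wx":0,"wy":0,"wz":0},{"dx":0.14,"dy":0.09,"dz":0,"wx":0,"wy":0,"wz":0},{"dx":0.14,"dy":0.09,"dz":0,"wx":0,"wy":0,"wz":0}]'
python3 - <<'E'
from meas import *
import pickle
s=snap('wrist'); cv2.imwrite('pics/w4.png',s['bgr']); pickle.dump(s,open('w4.pkl','wb')); print(manip.get_state()['ee_pos'])
print(proj(s,[(.595,-.108,.004),(.598,.009,.004)]))
E
```

```text
time: 3.32
ee_pos: [0.4385, -0.2061, 0.2442]
tool_rot: [3.132, -0.007, 0.345]
ft_force: [0.2, -1.2, -0.7]
opening: 0.604
gripper_force: 42.8
time: 3.82
ee_pos: [0.5786, -0.1123, 0.2387]
tool_rot: [3.141, -0.003, 0.35]
ft_force: [-0.9, -0.1, -0.7]
opening: 0.61
gripper_force: 42.8
[ 0.57686389 -0.11346999  0.23844888]
[[258.34160229 152.64132266]
 [176.80070113 120.70151362]]
```

View pics/w4.png

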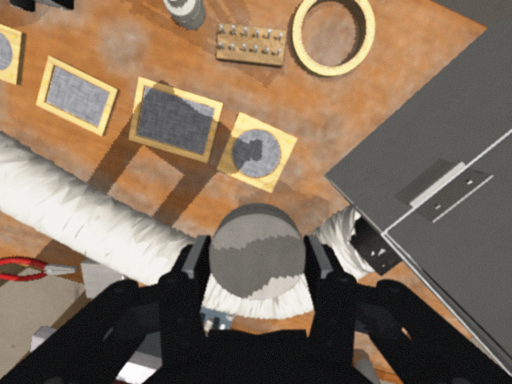

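Wrist view: tin held level at (257,252). Holders: large round (256,153), large oblong (176,120), small oblong (77,95), small round at the left edge (8,52). Cabinet corner at (325,178).

Run:
```python
from meas import *
import pickle; s=pickle.load(open('w4.pkl','rb'))
h=cv2.cvtColor(s['bgr'],cv2.COLOR_BGR2HSV).astype(int);H,S,V=h[...,0],h[...,1],h[...,2]
m=(H>17)&(H<32)&(S>60)&(V>150)
m[:, :]&=True; m[:60,220:]=0; m[85:,:][:, :0]=0
rects(s,m,.008,'pl',120)
g=(S<45)&(V>50)&(V<200)
for n,b in dict(lr=(225,118,292,188),lo=(136,82,222,158),so=(45,65,112,128)).items():
    o=np.zeros_like(g); x0,y0,x1,y1=b; o[y0:y1,x0:x1]=g[y0:y1,x0:x1]; rects(s,o,.006,n)
print('corner',ray(s,[(325,178),(385,235),(480,30)],0).round(3).tolist(),ray(s,[(325,178)],.3).round(3))
print('hose edge',ray(s,[(60,155),(130,205),(180,240)],.04).round(3).tolist())
print('tin',ray(s,[(257,235)],.26))
```

```text
pl [190. 154.] c [561. -21.] sz [14. 48.] ang 14.4 circ [563. -21.] 49
pl [260. 151.] c [ 593. -105.] sz [85. 85.] ang 86.2 circ [ 593. -105.] 115
pl [198. 102.] c [625.  -3.] sz [27. 81.] ang 3.0 circ [626.  -3.] 82
pl [146. 118.] c [596.  43.] sz [82. 47.] ang 4.3 circ [595.  43.] 92
pl [331.  68.] c [ 727. -156.] sz [17. 73.] ang 20.2 circ [ 734. -153.] 73
pl [75. 99.] c [583. 139.] sz [91. 66.] ang 83.1 circ [584. 139.] 109
pl [12. 56.] c [605. 228.] sz [65. 26.] ang 1.5 circ [605. 229.] 67
lr [258. 152.] c [ 593. -105.] sz [63. 63.] ang 20.0 circ [ 593. -105.] 65
lo [179. 120.] c [597.  11.] sz [63. 91.] ang 2.9 circ [597.  11.] 108
so [74. 97.] c [584. 139.] sz [71. 48.] ang 82.9 circ [584. 139.] 83
corner [[0.593, -0.211, 0.0], [0.542, -0.335, 0.0], [0.833, -0.315, 0.0]] [[ 0.639 -0.112  0.3  ]]
hose edge [[0.512, 0.128, 0.04], [0.477, 0.031, 0.04], [0.45, -0.046, 0.04]]
tin [[ 0.59538417 -0.10552692  0.26      ]]
```

```bash
python3 -m jog '[{"dx":0.01,"dy":0.005,"dz":-0.03,"wx":0,"wy":0,"wz":0},{"dx":0.016,"dy":0.008,"dz":-0.07,"wx":0,"wy":0,"wz":0},{"dx":0.016,"dy":0.008,"dz":-0.11,"wx":0,"wy":0,"wz":0},{"dx":0.016,"dy":0.008,"dz":-0.15,"wx":0,"wy":0,"wz":0},{"dx":0.016,"dy":0.008,"dz":-0.185,"wx":0,"wy":0,"wz":0},{"dx":0.016,"dy":0.008,"dz":-0.205,"wx":0,"wy":0,"wz":0},{"dx":0.016,"dy":0.008,"dz":-0.205,"wx":0,"wy":0,"wz":0}]' && python3 -m jog '[{"dx":0,"dy":0,"dz":-0.01,"wx":0,"wy":0,"wz":0},{"dx":0,"dy":0,"dz":-0.018,"wx":0,"wy":0,"wz":0},{"dx":0,"dy":0,"dz":-0.02,"wx":0,"wy":0,"wz":0},{"dx":0,"dy":0,"dz":-0.02,"wx":0,"wy":0,"wz":0}]'
```

```text
time: 4.45
ee_pos: [0.5864, -0.1063, 0.0274]
tool_rot: [-3.136, 0.008, 0.346]
ft_force: [-1.1, -0.1, -1.3]
opening: 0.607
gripper_force: 42.8
time: 4.78
ee_pos: [0.5927, -0.1075, 0.0143]
tool_rot: [3.14, -0.002, 0.347]
ft_force: [0.2, -0.6, 0.0]
opening: 0.61
gripper_force: 42.8
```

```bash
python3 -m jog '[{"dx":0,"dy":0,"dz":-0.001,"wx":0,"wy":0,"wz":0},{"dx":0,"dy":0,"dz":-0.002,"wx":0,"wy":0,"wz":0},{"dx":0,"dy":0,"dz":-0.002,"wx":0,"wy":0,"wz":0}]'
```

```text
time: 5.03
ee_pos: [0.5929, -0.1075, 0.014]
tool_rot: [3.14, -0.002, 0.347]
ft_force: [-7.0, 1.4, 15.4]
opening: 0.612
gripper_force: 44.5
```

Contact: the tin is on the recess floor. Release part-way, back up straight and look.

```bash
python3 -m jog '[{"dx":0,"dy":0,"dz":0.002,"wx":0,"wy":0,"wz":0},{"dx":0,"dy":0,"dz":0.002,"wx":0,"wy":0,"wz":0},{"dx":0,"dy":0,"dz":0.002,"wx":0,"wy":0,"wz":0},{"dx":0,"dy":0,"dz":0.002,"wx":0,"wy":0,"wz":0},{"dx":0,"dy":0,"dz":0.025,"wx":0,"wy":0,"wz":0},{"dx":0,"dy":0,"dz":0.065,"wx":0,"wy":0,"wz":0},{"dx":-0.01,"dy":0,"dz":0.105,"wx":0,"wy":0,"wz":0},{"dx":-0.02,"dy":0,"dz":0.14,"wx":0,"wy":0,"wz":0}]' 1
python3 - <<'E'
from meas import *
import pickle
s=snap('wrist'); cv2.imwrite('pics/w5.png',s['bgr']); pickle.dump(s,open('w5.pkl','wb')); print(manip.get_state()['ee_pos'])
print(proj(s,[(.595,-.108,.026)]))
E
```

```text
time: 5.7
ee_pos: [0.5715, -0.1068, 0.1521]
tool_rot: [3.141, -0.0, 0.347]
ft_force: [1.4, -0.3, 0.5]
opening: 0.998
gripper_force: 0.0
[ 0.57408812 -0.1079587   0.16016252]
[[266.64767858 165.07673272]]
```

View pics/w5.png

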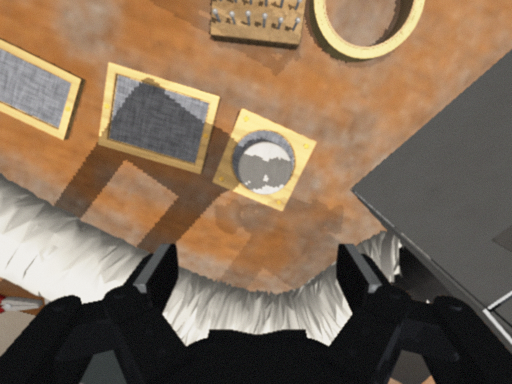

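The large tin sits flat inside its recess at (263,165), with slack all round. Now to the charcoal, turning 56° on the way.

```bash
python3 - <<'E'
from meas import *
import pickle; s=pickle.load(open('w5.pkl','rb'))
h=cv2.cvtColor(s['bgr'],cv2.COLOR_BGR2HSV).astype(int);H,S,V=h[...,0],h[...,1],h[...,2]
e=cv2.Canny(s['bgr'],40,120)
c=ray(s,[(263,167)],.026);print(c)
E
python3 -m jog '[{"dx":-0.01,"dy":0,"dz":0.035,"wx":0,"wy":0,"wz":0},{"dx":-0.035,"dy":0,"dz":0.06,"wx":0,"wy":0,"wz":7},{"dx":-0.065,"dy":-0.01,"dz":0.08,"wx":0,"wy":0,"wz":14},{"dx":-0.095,"dy":-0.03,"dz":0.09,"wx":0,"wy":0,"wz":21},{"dx":-0.12,"dy":-0.055,"dz":0.09,"wx":0,"wy":0,"wz":28},{"dx":-0.14,"dy":-0.085,"dz":0.09,"wx":0,"wy":0,"wz":35},{"dx":-0.155,"dy":-0.12,"dz":0.09,"wx":0,"wy":0,"wz":42},{"dx":-0.162,"dy":-0.155,"dz":0.09,"wx":0,"wy":0,"wz":49}]' && python3 -m jog '[{"dx":0,"dy":-0.035,"dz":0,"wx":0,"wy":0,"wz":4},{"dx":0,"dy":-0.07,"dz":-0.02,"wx":0,"wy":0,"wz":7.5},{"dx":0,"dy":-0.1,"dz":-0.05,"wx":0,"wy":0,"wz":7.5},{"dx":0,"dy":-0.106,"dz":-0.08,"wx":0,"wy":0,"wz":7.5},{"dx":0,"dy":-0.106,"dz":-0.1,"wx":0,"wy":0,"wz":7.5},{"dx":0,"dy":-0.106,"dz":-0.1,"wx":0,"wy":0,"wz":7.5}]'
python3 - <<'E'
from meas import *
import pickle
s=snap('wrist'); cv2.imwrite('pics/w6.png',s['bgr']); pickle.dump(s,open('w6.pkl','wb')); print(manip.get_state()['ee_pos'])
print(proj(s,[(.409,-.368,.03)]))
E
```

```text
[[ 0.59193572 -0.10525674  0.026     ]]
time: 6.42
ee_pos: [0.4092, -0.2583, 0.2404]
tool_rot: [3.141, 0.0, 1.168]
ft_force: [0.9, 0.0, 0.4]
opening: 0.999
gripper_force: 0.0
time: 6.92
ee_pos: [0.4076, -0.3615, 0.1342]
tool_rot: [-3.133, -0.006, 1.291]
ft_force: [-1.1, 1.2, -0.1]
opening: 1.001
gripper_force: 0.0
[ 0.4088641  -0.3621964   0.13714417]
[[261.38851438 199.31912839]]
```

View pics/w6.png

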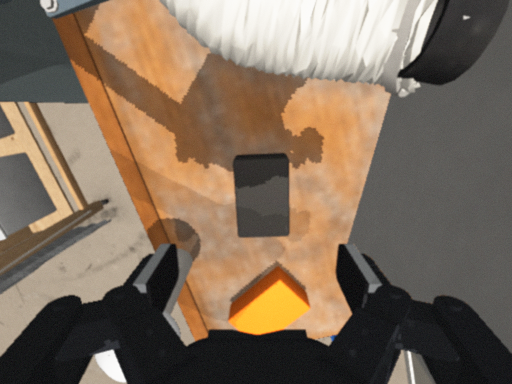

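Charcoal at (262,196), aligned with the fingers. Orange below at (270,303), untouched.

Run:
```python
from meas import *
import pickle; s=pickle.load(open('w6.pkl','rb'))
h=cv2.cvtColor(s['bgr'],cv2.COLOR_BGR2HSV).astype(int);H,S,V=h[...,0],h[...,1],h[...,2]
g=(V<110)&(S<60);o=np.zeros_like(g); o[145:245,225:300]=g[145:245,225:300]; rects(s,o,.03,'c')
print(ray(s,[(262,195)],.03), ray(s,[(275,270),(230,310)],.03))
```

```text
c [261. 192.] c [ 410. -366.] sz [81. 49.] ang 76.5 circ [ 410. -366.] 91
[[ 0.41073176 -0.36400655  0.03      ]] [[ 0.40150565 -0.44629558  0.03      ]
 [ 0.34105629 -0.48180457  0.03      ]]
```

```bash
python3 -m jog '[{"dx":0.001,"dy":-0.003,"dz":-0.035,"wx":0,"wy":0,"wz":0},{"dx":0.001,"dy":-0.003,"dz":-0.07,"wx":0,"wy":0,"wz":0},{"dx":0.001,"dy":-0.003,"dz":-0.105,"wx":0,"wy":0,"wz":0},{"dx":0.001,"dy":-0.003,"dz":-0.125,"wx":0,"wy":0,"wz":0},{"dx":0.001,"dy":-0.003,"dz":-0.132,"wx":0,"wy":0,"wz":0},{"dx":0.001,"dy":-0.003,"dz":-0.132,"wx":0,"wy":0,"wz":0}]' && python3 -m jog '[{"dx":0,"dy":0,"dz":0,"wx":0,"wy":0,"wz":0},{"dx":0,"dy":0,"dz":0,"wx":0,"wy":0,"wz":0},{"dx":0,"dy":0,"dz":0,"wx":0,"wy":0,"wz":0},{"dx":0,"dy":0,"dz":0,"wx":0,"wy":0,"wz":0},{"dx":0,"dy":0,"dz":0,"wx":0,"wy":0,"wz":0},{"dx":0,"dy":0,"dz":0.001,"wx":0,"wy":0,"wz":0}]' -1 40
```

```text
time: 7.47
ee_pos: [0.4116, -0.366, 0.008]
tool_rot: [-3.14, -0.001, 1.293]
ft_force: [-0.8, -1.1, 0.4]
opening: 1.002
gripper_force: 0.0
time: 7.97
ee_pos: [0.4126, -0.3678, 0.0111]
tool_rot: [3.139, 0.002, 1.293]
ft_force: [-0.1, -1.0, 0.5]
opening: 0.601
gripper_force: 42.1
```

```bash
python3 -m jog '[{"dx":0,"dy":0,"dz":0.03,"wx":0,"wy":0,"wz":0},{"dx":0,"dy":0,"dz":0.07,"wx":0,"wy":0,"wz":0},{"dx":0,"dy":0,"dz":0.11,"wx":0,"wy":0,"wz":0},{"dx":0,"dy":0.01,"dz":0.15,"wx":0,"wy":0,"wz":0},{"dx":0,"dy":0.025,"dz":0.185,"wx":0,"wy":0,"wz":0},{"dx":0,"dy":0.05,"dz":0.21,"wx":0,"wy":0,"wz":0},{"dx":0,"dy":0.08,"dz":0.225,"wx":0,"wy":0,"wz":0},{"dx":0,"dy":0.115,"dz":0.23,"wx":0,"wy":0,"wz":0}]' && python3 -m jog '[{"dx":0.005,"dy":0.035,"dz":0,"wx":0,"wy":0,"wz":4},{"dx":0.015,"dy":0.07,"dz":0,"wx":0,"wy":0,"wz":8},{"dx":0.03,"dy":0.105,"dz":0,"wx":0,"wy":0,"wz":12},{"dx":0.05,"dy":0.135,"dz":0,"wx":0,"wy":0,"wz":16},{"dx":0.075,"dy":0.165,"dz":0,"wx":0,"wy":0,"wz":19},{"dx":0.1,"dy":0.195,"dz":0,"wx":0,"wy":0,"wz":19},{"dx":0.125,"dy":0.225,"dz":0,"wx":0,"wy":0,"wz":19},{"dx":0.145,"dy":0.25,"dz":0,"wx":0,"wy":0,"wz":19}]' && python3 -m jog '[{"dx":0.02,"dy":0.01,"dz":0,"wx":0,"wy":0,"wz":0},{"dx":0.02,"dy":0.01,"dz":-0.02,"wx":0,"wy":0,"wz":0},{"dx":0.02,"dy":0.01,"dz":-0.02,"wx":0,"wy":0,"wz":0}]'
python3 - <<'E'
from meas import *
import pickle
s=snap('wrist'); cv2.imwrite('pics/w7.png',s['bgr']); pickle.dump(s,open('w7.pkl','wb')); st=manip.get_state();print(st['ee_pos'],st['tool_rot'],st['joint_positions'])
print(proj(s,[(.597,.011,.008),(.584,.139,.008),(.606,.246,.008)]))
h=cv2.cvtColor(s['bgr'],cv2.COLOR_BGR2HSV).astype(int);H,S,V=h[...,0],h[...,1],h[...,2]
rects(s,(H>17)&(H<32)&(S>60)&(V>130),.008,'pl',120)
E
```

```text
time: 8.63
ee_pos: [0.4127, -0.2526, 0.2438]
tool_rot: [3.135, 0.003, 1.291]
ft_force: [0.6, -1.3, -0.2]
opening: 0.601
gripper_force: 42.3
time: 9.3
ee_pos: [0.5578, 0.0007, 0.24]
tool_rot: [3.14, -0.0, 1.625]
ft_force: [0.4, -0.3, -0.7]
opening: 0.6
gripper_force: 42.3
time: 9.55
ee_pos: [0.5755, 0.0096, 0.2163]
tool_rot: [-3.137, -0.001, 1.626]
ft_force: [-1.4, -0.3, -1.9]
opening: 0.599
gripper_force: 42.2
[0.57500178 0.00888644 0.21725424] [-3.13684163e+00 -6.75494703e-04  1.62530011e+00] [-1.21556741e-01  1.15932318e-01  1.67128201e+00 -1.70917956e-04
  1.35917422e+00 -1.76025824e-01]
[[274.34955169 168.64025244]
 [271.26158517  60.80572204]
 [298.98562343 -47.79176991]]
pl [383. 267.] c [ 774. -127.] sz [ 54. 101.] ang 78.4 circ [ 770. -148.] 101
pl [299. 152.] c [623.  29.] sz [33. 80.] ang 11.0 circ [619.  28.] 84
pl [248. 149.] c [563.  37.] sz [16. 52.] ang 2.2 circ [564.  37.] 54
pl [286.  86.] c [601. 114.] sz [44. 23.] ang 80.3 circ [601. 114.] 48
pl [268.  49.] c [583. 140.] sz [90. 65.] ang 82.3 circ [583. 141.] 107
```

View pics/w7.png

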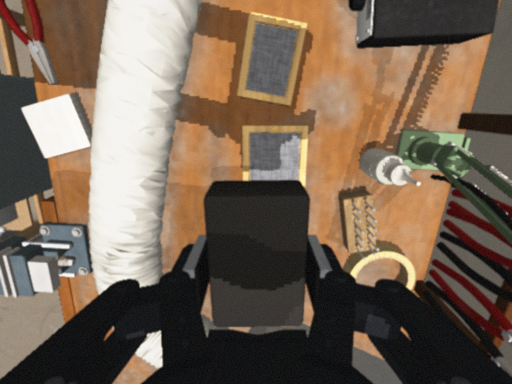

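Charcoal held squarely. The large oblong holder is at (274,168) behind it and the glue bottle is off at (385,165). Lower it in.

```bash
python3 -m jog '[{"dx":0.011,"dy":0.001,"dz":-0.03,"wx":0,"wy":0,"wz":0},{"dx":0.022,"dy":0.002,"dz":-0.07,"wx":0,"wy":0,"wz":0},{"dx":0.022,"dy":0.002,"dz":-0.11,"wx":0,"wy":0,"wz":0},{"dx":0.022,"dy":0.002,"dz":-0.15,"wx":0,"wy":0,"wz":0},{"dx":0.022,"dy":0.002,"dz":-0.18,"wx":0,"wy":0,"wz":0},{"dx":0.022,"dy":0.002,"dz":-0.195,"wx":0,"wy":0,"wz":0},{"dx":0.022,"dy":0.002,"dz":-0.195,"wx":0,"wy":0,"wz":0}]' && python3 -m jog '[{"dx":0,"dy":0,"dz":-0.005,"wx":0,"wy":0,"wz":0},{"dx":0,"dy":0,"dz":-0.009,"wx":0,"wy":0,"wz":0},{"dx":0,"dy":0,"dz":-0.011,"wx":0,"wy":0,"wz":0},{"dx":0,"dy":0,"dz":-0.011,"wx":0,"wy":0,"wz":0}]'
```

```text
time: 10.18
ee_pos: [0.5945, 0.0099, 0.0204]
tool_rot: [-3.133, -0.001, 1.623]
ft_force: [-0.6, -0.3, -0.8]
opening: 0.602
gripper_force: 42.3
time: 10.52
ee_pos: [0.6, 0.01, 0.0152]
tool_rot: [3.138, 0.001, 1.624]
ft_force: [0.6, -0.3, 0.0]
opening: 0.6
gripper_force: 42.3
```

```bash
python3 -m jog '[{"dx":0,"dy":0,"dz":-0.001,"wx":0,"wy":0,"wz":0},{"dx":0,"dy":0,"dz":-0.002,"wx":0,"wy":0,"wz":0},{"dx":0,"dy":0,"dz":-0.002,"wx":0,"wy":0,"wz":0}]'
```

```text
time: 10.77
ee_pos: [0.6001, 0.01, 0.015]
tool_rot: [3.139, 0.001, 1.624]
ft_force: [-8.3, -0.4, 17.3]
opening: 0.597
gripper_force: 44.2
```

```bash
python3 -m jog '[{"dx":0,"dy":0,"dz":0.002,"wx":0,"wy":0,"wz":0},{"dx":0,"dy":0,"dz":0.002,"wx":0,"wy":0,"wz":0},{"dx":0,"dy":0,"dz":0.002,"wx":0,"wy":0,"wz":0},{"dx":0,"dy":0,"dz":0.002,"wx":0,"wy":0,"wz":0},{"dx":0,"dy":0,"dz":0.03,"wx":0,"wy":0,"wz":0},{"dx":0,"dy":0,"dz":0.07,"wx":0,"wy":0,"wz":0},{"dx":0,"dy":0,"dz":0.11,"wx":0,"wy":0,"wz":0},{"dx":0,"dy":0,"dz":0.15,"wx":0,"wy":0,"wz":0}]' 1
python3 - <<'E'
from meas import *
import pickle
s=snap('wrist'); cv2.imwrite('pics/w8.png',s['bgr']); pickle.dump(s,open('w8.pkl','wb')); st=manip.get_state();print(st['ee_pos'],st['tool_rot'])
print(proj(s,[(.597,.011,.034)]))
E
```

```text
time: 11.43
ee_pos: [0.5978, 0.0104, 0.1621]
tool_rot: [-3.14, -0.0, 1.624]
ft_force: [1.0, 0.2, -0.2]
opening: 0.999
gripper_force: 0.0
[0.60315963 0.00991994 0.17254727] [3.12917932e+00 2.09276999e-03 1.62453731e+00]
[[256.54250362 185.26492754]]
```

View pics/w8.png

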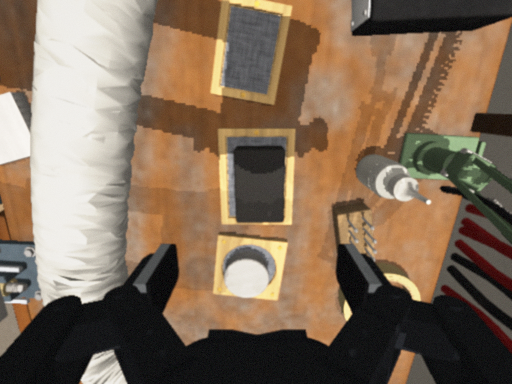

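Charcoal lies flat inside the recess (256,183), and the tin is still in place at (248,275). On to the wax block.

```bash
python3 -m jog '[{"dx":0,"dy":0.01,"dz":0.03,"wx":0,"wy":0,"wz":2},{"dx":-0.01,"dy":0.03,"dz":0.06,"wx":0,"wy":0,"wz":4},{"dx":-0.025,"dy":0.06,"dz":0.07,"wx":0,"wy":0,"wz":6},{"dx":-0.04,"dy":0.095,"dz":0.07,"wx":0,"wy":0,"wz":8},{"dx":-0.055,"dy":0.13,"dz":0.07,"wx":0,"wy":0,"wz":10},{"dx":-0.07,"dy":0.165,"dz":0.07,"wx":0,"wy":0,"wz":10},{"dx":-0.085,"dy":0.2,"dz":0.07,"wx":0,"wy":0,"wz":10},{"dx":-0.095,"dy":0.235,"dz":0.07,"wx":0,"wy":0,"wz":10}]' && python3 -m jog '[{"dx":-0.005,"dy":0.035,"dz":0,"wx":0,"wy":0,"wz":0},{"dx":-0.01,"dy":0.065,"dz":0,"wx":0,"wy":0,"wz":0},{"dx":-0.012,"dy":0.09,"dz":-0.02,"wx":0,"wy":0,"wz":0},{"dx":-0.012,"dy":0.095,"dz":-0.05,"wx":0,"wy":0,"wz":0},{"dx":-0.012,"dy":0.095,"dz":-0.08,"wx":0,"wy":0,"wz":0},{"dx":-0.012,"dy":0.095,"dz":-0.08,"wx":0,"wy":0,"wz":0},{"dx":-0.012,"dy":0.095,"dz":-0.08,"wx":0,"wy":0,"wz":0}]'
python3 - <<'E'
from meas import *
import pickle
s=snap('wrist'); cv2.imwrite('pics/w9.png',s['bgr']); pickle.dump(s,open('w9.pkl','wb')); st=manip.get_state();print(st['ee_pos'],st['tool_rot'])
h=cv2.cvtColor(s['bgr'],cv2.COLOR_BGR2HSV).astype(int);H,S,V=h[...,0],h[...,1],h[...,2]
rects(s,(H>60)&(H<95)&(S>90),.016,'wax',300)
rects(s,(S<50)&(V>170),.02,'tin',300)
E
```

```text
time: 12.15
ee_pos: [0.5021, 0.2468, 0.231]
tool_rot: [-3.141, -0.0, 1.799]
ft_force: [0.7, -0.6, 1.4]
opening: 0.995
gripper_force: 0.0
time: 12.73
ee_pos: [0.4899, 0.3395, 0.1491]
tool_rot: [-3.136, 0.001, 1.799]
ft_force: [0.9, 0.6, 0.5]
opening: 0.998
gripper_force: 0.0
[0.49154427 0.34007438 0.15148589] [-3.14066562e+00  2.69683752e-04  1.79862875e+00]
wax [264. 178.] c [494. 341.] sz [34. 59.] ang 13.2 circ [494. 341.] 67
tin [102. 363.] c [336.  48.] sz [47. 47.] ang 17.0 circ [336.  49.] 65
tin [201. 303.] c [470. 173.] sz [126.  87.] ang 75.3 circ [461. 175.] 126
tin [151. 202.] c [385. 295.] sz [33. 34.] ang 7.2 circ [385. 295.] 35
tin [492. 216.] c [748. 360.] sz [ 36. 110.] ang 29.1 circ [763. 368.] 110
tin [451. 186.] c [683. 376.] sz [ 72. 102.] ang 2.1 circ [683. 376.] 123
tin [342.  84.] c [537. 452.] sz [  8. 185.] ang 90.0 circ [537. 451.] 185
tin [375.  59.] c [564. 505.] sz [ 92. 264.] ang 89.9 circ [564. 476.] 266
tin [200.  12.] c [405. 482.] sz [21. 18.] ang 1.7 circ [406. 483.] 26
```

View pics/w9.png

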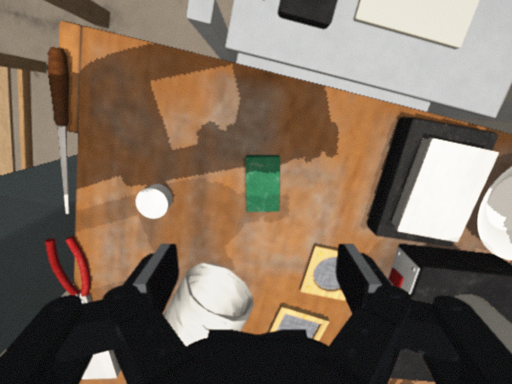

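Wax at (263,183), aligned with the fingers; small tin at (153,201), the small round holder at (328,272). Grip the wax.

```bash
python3 -m jog '[{"dx":0.003,"dy":0.001,"dz":-0.035,"wx":0,"wy":0,"wz":0},{"dx":0.003,"dy":0.001,"dz":-0.07,"wx":0,"wy":0,"wz":0},{"dx":0.003,"dy":0.001,"dz":-0.105,"wx":0,"wy":0,"wz":0},{"dx":0.003,"dy":0.001,"dz":-0.13,"wx":0,"wy":0,"wz":0},{"dx":0.003,"dy":0.001,"dz":-0.145,"wx":0,"wy":0,"wz":0},{"dx":0.003,"dy":0.001,"dz":-0.145,"wx":0,"wy":0,"wz":0},{"dx":0.003,"dy":0.001,"dz":-0.145,"wx":0,"wy":0,"wz":0}]' 0.2 && python3 -m jog '[{"dx":0,"dy":0,"dz":0,"wx":0,"wy":0,"wz":0},{"dx":0,"dy":0,"dz":0,"wx":0,"wy":0,"wz":0},{"dx":0,"dy":0,"dz":0,"wx":0,"wy":0,"wz":0},{"dx":0,"dy":0,"dz":0,"wx":0,"wy":0,"wz":0},{"dx":0,"dy":0,"dz":0,"wx":0,"wy":0,"wz":0}]' -1 40
```

```text
time: 13.37
ee_pos: [0.496, 0.3414, 0.0079]
tool_rot: [3.14, -0.0, 1.798]
ft_force: [-0.2, 1.0, 0.2]
opening: 0.6
gripper_force: 0.0
time: 13.78
ee_pos: [0.4972, 0.3424, 0.0097]
tool_rot: [3.136, -0.001, 1.799]
ft_force: [1.0, -0.9, 7.9]
opening: 0.4
gripper_force: 40.6
```

```bash
python3 -m jog '[{"dx":0,"dy":0,"dz":0.03,"wx":0,"wy":0,"wz":0},{"dx":0,"dy":0,"dz":0.07,"wx":0,"wy":0,"wz":0},{"dx":0,"dy":0,"dz":0.11,"wx":0,"wy":0,"wz":0},{"dx":0.01,"dy":-0.01,"dz":0.145,"wx":0,"wy":0,"wz":-4},{"dx":0.025,"dy":-0.03,"dz":0.17,"wx":0,"wy":0,"wz":-8},{"dx":0.04,"dy":-0.06,"dz":0.18,"wx":0,"wy":0,"wz":-12},{"dx":0.055,"dy":-0.095,"dz":0.18,"wx":0,"wy":0,"wz":-16},{"dx":0.065,"dy":-0.13,"dz":0.18,"wx":0,"wy":0,"wz":-20}]' && python3 -m jog '[{"dx":0.008,"dy":-0.035,"dz":0,"wx":0,"wy":0,"wz":0},{"dx":0.016,"dy":-0.055,"dz":0,"wx":0,"wy":0,"wz":0},{"dx":0.02,"dy":-0.065,"dz":0,"wx":0,"wy":0,"wz":0},{"dx":0.02,"dy":-0.07,"dz":-0.02,"wx":0,"wy":0,"wz":0},{"dx":0.02,"dy":-0.07,"dz":-0.02,"wx":0,"wy":0,"wz":0},{"dx":0.02,"dy":-0.07,"dz":-0.02,"wx":0,"wy":0,"wz":0}]'
python3 - <<'E'
from meas import *
import pickle
s=snap('wrist'); cv2.imwrite('pics/w10.png',s['bgr']); pickle.dump(s,open('w10.pkl','wb')); st=manip.get_state();print(st['ee_pos'],st['tool_rot'])
h=cv2.cvtColor(s['bgr'],cv2.COLOR_BGR2HSV).astype(int);H,S,V=h[...,0],h[...,1],h[...,2]
rects(s,(H>60)&(H<95)&(S>90),.16,'wax',300)
rects(s,(H>17)&(H<32)&(S>60)&(V>130),.008,'pl',120)
g=(S<45)&(V>50)&(V<200); rects(s,g,.006,'gr',300)
print(proj(s,[(.584,.139,.006),(.606,.246,.006)]))
E
```

```text
time: 14.45
ee_pos: [0.5618, 0.2106, 0.1899]
tool_rot: [3.136, -0.002, 1.447]
ft_force: [0.6, -0.5, -0.9]
opening: 0.402
gripper_force: 40.2
time: 14.95
ee_pos: [0.5786, 0.1417, 0.1658]
tool_rot: [-3.139, 0.0, 1.45]
ft_force: [0.3, 0.7, -0.4]
opening: 0.404
gripper_force: 40.2
[0.57911099 0.14216518 0.16659439] [-3.14084454e+00 -2.87424479e-04  1.45041630e+00]
wax [258. 245.] c [578. 136.] sz [68. 39.] ang 82.3 circ [578. 135.] 76
pl [276. 326.] c [581. -70.] sz [18. 56.] ang 87.9 circ [581. -71.] 57
pl [264. 309.] c [566. -33.] sz [17. 26.] ang 4.6 circ [565. -33.] 29
pl [288. 170.] c [612. 142.] sz [66.  9.] ang 83.1 circ [614. 142.] 66
pl [246. 160.] c [561. 160.] sz [75. 32.] ang 55.5 circ [571. 153.] 75
pl [251.  99.] c [584. 227.] sz [22. 20.] ang 2.1 circ [584. 225.] 26
pl [274.  70.] c [605. 248.] sz [64. 64.] ang 0.4 circ [605. 248.] 88
gr [282. 306.] c [590. -35.] sz [40. 44.] ang 16.7 circ [592. -33.] 53
gr [406. 276.] c [755.  -9.] sz [32. 34.] ang 32.4 circ [755. -11.] 37
gr [386. 254.] c [730.  21.] sz [38. 53.] ang 37.0 circ [731.  18.] 59
gr [ 85. 257.] c [351.  62.] 
[... 191 characters left out ...]
 238.] c [864.  12.] sz [ 38. 104.] ang 9.3 circ [868.  13.] 108
gr [ 27. 279.] c [256.   4.] sz [303.  91.] ang 66.2 circ [218.  20.] 303
gr [267. 170.] c [584. 147.] sz [57. 47.] ang 82.9 circ [584. 147.] 73
gr [379. 139.] c [715. 169.] sz [34. 30.] ang 40.3 circ [718. 168.] 37
gr [169. 205.] c [471. 117.] sz [205.  32.] ang 79.0 circ [475. 116.] 206
gr [267.  74.] c [604. 248.] sz [44. 44.] ang 83.0 circ [604. 248.] 45
gr [59. 57.] c [393. 290.] sz [33. 19.] ang 58.6 circ [388. 293.] 33
gr [421.  97.] c [791. 206.] sz [136. 276.] ang 57.0 circ [779. 187.] 287
gr [343.  78.] c [680. 230.] sz [ 14. 155.] ang 6.1 circ [681. 230.] 156
[[262.47401704 179.75395537]
 [271.72803331  76.64334792]]
```

```bash
python3 -m jog '[{"dx":0.005,"dy":-0.003,"dz":-0.03,"wx":0,"wy":0,"wz":0},{"dx":0.005,"dy":-0.003,"dz":-0.07,"wx":0,"wy":0,"wz":0},{"dx":0.005,"dy":-0.003,"dz":-0.105,"wx":0,"wy":0,"wz":0},{"dx":0.005,"dy":-0.003,"dz":-0.135,"wx":0,"wy":0,"wz":0},{"dx":0.005,"dy":-0.003,"dz":-0.146,"wx":0,"wy":0,"wz":0},{"dx":0.005,"dy":-0.003,"dz":-0.146,"wx":0,"wy":0,"wz":0}]' && python3 -m jog '[{"dx":0,"dy":0,"dz":-0.005,"wx":0,"wy":0,"wz":0},{"dx":0,"dy":0,"dz":-0.008,"wx":0,"wy":0,"wz":0},{"dx":0,"dy":0,"dz":-0.01,"wx":0,"wy":0,"wz":0},{"dx":0,"dy":0,"dz":-0.01,"wx":0,"wy":0,"wz":0}]'
```

```text
time: 15.5
ee_pos: [0.582, 0.1391, 0.0176]
tool_rot: [-3.136, 0.001, 1.451]
ft_force: [0.1, 0.1, 0.5]
opening: 0.403
gripper_force: 40.2
time: 15.83
ee_pos: [0.5868, 0.1389, 0.0137]
tool_rot: [3.138, -0.001, 1.45]
ft_force: [-1.8, 1.2, 6.6]
opening: 0.405
gripper_force: 41.0
```

```bash
python3 -m jog '[{"dx":0,"dy":0,"dz":0.001,"wx":0,"wy":0,"wz":0},{"dx":0,"dy":0,"dz":0.001,"wx":0,"wy":0,"wz":0},{"dx":0,"dy":0,"dz":0.001,"wx":0,"wy":0,"wz":0},{"dx":0,"dy":0,"dz":0.025,"wx":0,"wy":0,"wz":0},{"dx":0,"dy":0,"dz":0.065,"wx":0,"wy":0,"wz":0},{"dx":0,"dy":0,"dz":0.105,"wx":0,"wy":0,"wz":0},{"dx":0,"dy":0,"dz":0.14,"wx":0,"wy":0,"wz":0},{"dx":0,"dy":0,"dz":0.14,"wx":0,"wy":0,"wz":0}]' 0.2
python3 - <<'E'
from meas import *
import pickle
s=snap('wrist'); cv2.imwrite('pics/w11.png',s['bgr']); st=manip.get_state();print(st['ee_pos'],st['tool_rot'])
h=cv2.cvtColor(s['bgr'],cv2.COLOR_BGR2HSV).astype(int);H,S,V=h[...,0],h[...,1],h[...,2]
rects(s,(H>60)&(H<95)&(S>90),.020,'wax',300)
rects(s,(H>17)&(H<32)&(S>60)&(V>130),.008,'pl',120)
E
```

```text
time: 16.5
ee_pos: [0.59, 0.1389, 0.1601]
tool_rot: [3.127, -0.003, 1.45]
ft_force: [1.2, 0.6, 1.1]
opening: 0.599
gripper_force: 0.0
[0.58839534 0.13864878 0.15644669] [ 3.13098999e+00 -2.36152205e-03  1.44971943e+00]
wax [256. 190.] c [587. 138.] sz [59. 35.] ang 81.7 circ [586. 138.] 67
pl [376. 368.] c [ 728. -163.] sz [19. 62.] ang 10.2 circ [ 735. -162.] 62
pl [269. 328.] c [595. -69.] sz [16. 84.] ang 83.7 circ [595. -71.] 84
pl [269. 275.] c [596.  12.] sz [ 83. 112.] ang 3.1 circ [596.  11.] 136
pl [248. 180.] c [583. 140.] sz [90. 66.] ang 83.9 circ [583. 139.] 108
pl [255.  69.] c [605. 248.] sz [64. 64.] ang 89.8 circ [605. 248.] 88
```

Wax is in its recess, flat: (587,138) against the holder's (583,140). Now the small tin.

```bash
python3 -m jog '[{"dx":-0.01,"dy":0.02,"dz":0.03,"wx":0,"wy":0,"wz":0},{"dx":-0.03,"dy":0.045,"dz":0.05,"wx":0,"wy":0,"wz":0},{"dx":-0.055,"dy":0.07,"dz":0.05,"wx":0,"wy":0,"wz":0},{"dx":-0.08,"dy":0.095,"dz":0.05,"wx":0,"wy":0,"wz":0},{"dx":-0.11,"dy":0.12,"dz":0.05,"wx":0,"wy":0,"wz":0},{"dx":-0.14,"dy":0.14,"dz":0.05,"wx":0,"wy":0,"wz":0},{"dx":-0.17,"dy":0.156,"dz":0.04,"wx":0,"wy":0,"wz":0},{"dx":-0.202,"dy":0.156,"dz":0.02,"wx":0,"wy":0,"wz":0}]' && python3 -m jog '[{"dx":0,"dy":0,"dz":-0.03,"wx":0,"wy":0,"wz":0},{"dx":0,"dy":0,"dz":-0.06,"wx":0,"wy":0,"wz":0},{"dx":0,"dy":0,"dz":-0.06,"wx":0,"wy":0,"wz":0},{"dx":0,"dy":0,"dz":-0.06,"wx":0,"wy":0,"wz":0}]'
python3 - <<'E'
from meas import *
import pickle
s=snap('wrist'); cv2.imwrite('pics/w12.png',s['bgr']); st=manip.get_state();print(st['ee_pos'],st['tool_rot'])
h=cv2.cvtColor(s['bgr'],cv2.COLOR_BGR2HSV).astype(int);H,S,V=h[...,0],h[...,1],h[...,2]
rects(s,(S<50)&(V>150),.020,'tin',300)
E
```

```text
time: 17.22
ee_pos: [0.3824, 0.297, 0.1715]
tool_rot: [3.138, -0.003, 1.451]
ft_force: [0.5, 0.9, -0.4]
opening: 0.594
gripper_force: 0.0
time: 17.55
ee_pos: [0.3806, 0.2933, 0.1083]
tool_rot: [-3.137, 0.003, 1.45]
ft_force: [0.0, 0.3, 0.6]
opening: 0.599
gripper_force: 0.0
[0.38242316 0.29404525 0.11026715] [-3.14033678e+00  8.77651599e-04  1.44946205e+00]
tin [371. 358.] c [478.  89.] sz [34. 92.] ang 27.7 circ [484.  92.] 92
tin [ 28. 339.] c [104. 166.] sz [106.  43.] ang 33.9 circ [111. 155.] 107
tin [457. 289.] c [573. 166.] sz [42. 44.] ang 82.7 circ [573. 166.] 58
tin [369. 266.] c [479. 210.] sz [40. 82.] ang 63.4 circ [481. 212.] 83
tin [489. 209.] c [589. 255.] sz [37. 42.] ang 9.2 circ [591. 256.] 43
tin [262. 192.] c [385. 295.] sz [35. 34.] ang 37.6 circ [385. 296.] 37
tin [147. 169.] c [292. 318.] sz [12. 72.] ang 7.8 circ [291. 318.] 72
```

```bash
python3 -m jog '[{"dx":0.003,"dy":0.001,"dz":-0.035,"wx":0,"wy":0,"wz":0},{"dx":0.003,"dy":0.001,"dz":-0.07,"wx":0,"wy":0,"wz":0},{"dx":0.003,"dy":0.001,"dz":-0.095,"wx":0,"wy":0,"wz":0},{"dx":0.003,"dy":0.001,"dz":-0.104,"wx":0,"wy":0,"wz":0},{"dx":0.003,"dy":0.001,"dz":-0.104,"wx":0,"wy":0,"wz":0}]' 0.2 && python3 -m jog '[{"dx":0,"dy":0,"dz":0,"wx":0,"wy":0,"wz":0},{"dx":0,"dy":0,"dz":0,"wx":0,"wy":0,"wz":0},{"dx":0,"dy":0,"dz":0,"wx":0,"wy":0,"wz":0},{"dx":0,"dy":0,"dz":0,"wx":0,"wy":0,"wz":0},{"dx":0,"dy":0,"dz":0,"wx":0,"wy":0,"wz":0}]' -1 40 && python3 -m jog '[{"dx":0,"dy":0,"dz":0.03,"wx":0,"wy":0,"wz":0},{"dx":0,"dy":0,"dz":0.07,"wx":0,"wy":0,"wz":0},{"dx":0.01,"dy":0,"dz":0.11,"wx":0,"wy":0,"wz":0},{"dx":0.03,"dy":0,"dz":0.14,"wx":0,"wy":0,"wz":0},{"dx":0.06,"dy":-0.01,"dz":0.15,"wx":0,"wy":0,"wz":0},{"dx":0.095,"dy":-0.02,"dz":0.15,"wx":0,"wy":0,"wz":0},{"dx":0.13,"dy":-0.03,"dz":0.15,"wx":0,"wy":0,"wz":0},{"dx":0.165,"dy":-0.04,"dz":0.15,"wx":0,"wy":0,"wz":0}]' && python3 -m jog '[{"dx":0.035,"dy":-0.005,"dz":0,"wx":0,"wy":0,"wz":0},{"dx":0.05,"dy":-0.007,"dz":0,"wx":0,"wy":0,"wz":0},{"dx":0.05,"dy":-0.007,"dz":0,"wx":0,"wy":0,"wz":0},{"dx":0.05,"dy":-0.007,"dz":0,"wx":0,"wy":0,"wz":0}]'
python3 - <<'E'
from meas import *
s=snap('wrist'); cv2.imwrite('pics/w13.png',s['bgr']); st=manip.get_state();print(st['ee_pos'],st['tool_rot'])
h=cv2.cvtColor(s['bgr'],cv2.COLOR_BGR2HSV).astype(int);H,S,V=h[...,0],h[...,1],h[...,2]
rects(s,(H>17)&(H<32)&(S>60)&(V>130),.008,'pl',120)
g=(S<45)&(V>50)&(V<200);g[:110]=0;g[240:]=0; rects(s,g,.006,'gr',300)
rects(s,(S<50)&(V>170),.17,'tin',300)
print(proj(s,[(.6045,.248,.006)]))
E
```

```text
time: 18.02
ee_pos: [0.3852, 0.2947, 0.0055]
tool_rot: [-3.139, 0.002, 1.449]
ft_force: [-0.5, 0.0, -0.3]
opening: 0.601
gripper_force: 0.0
time: 18.43
ee_pos: [0.3878, 0.2964, 0.0087]
tool_rot: [3.138, -0.003, 1.45]
ft_force: [0.9, 0.1, 7.4]
opening: 0.365
gripper_force: 40.1
time: 19.1
ee_pos: [0.5525, 0.255, 0.1581]
tool_rot: [3.139, -0.001, 1.45]
ft_force: [-0.2, 0.9, -0.7]
opening: 0.366
gripper_force: 39.9
time: 19.43
ee_pos: [0.6008, 0.248, 0.1565]
tool_rot: [-3.141, -0.0, 1.449]
ft_force: [-0.8, 1.1, -0.6]
opening: 0.369
gripper_force: 39.9
[0.59986973 0.24835878 0.15635971] [-3.14073725e+00  2.35601744e-05  1.44962931e+00]
pl [262. 321.] c [590.  63.] sz [78. 22.] ang 14.8 circ [591.  57.] 78
pl [236. 287.] c [566. 114.] sz [36. 37.] ang 83.1 circ [567. 114.] 50
pl [260. 180.] c [604. 246.] sz [64. 61.] ang 0.5 circ [604. 246.] 85
gr [258. 227.] c [593. 189.] sz [26. 57.] ang 83.0 circ [592. 178.] 57
gr [112. 225.] c [422. 214.] sz [33. 39.] ang 83.2 circ [422. 216.] 47
gr [349. 209.] c [702. 203.] sz [26. 48.] ang 1.0 circ [693. 203.] 48
gr [329. 201.] c [679. 210.] sz [ 9. 92.] ang 5.9 circ [679. 210.] 92
gr [261. 179.] c [604. 248.] sz [43. 44.] ang 83.0 circ [604. 248.] 46
gr [399. 165.] c [795. 250.] sz [170. 128.] ang 37.4 circ [798. 239.] 179
tin [149. 367.] c [524. 179.] sz [40.  8.] ang 41.6 circ [522. 181.] 40
tin [138. 242.] c [533. 253.] sz [66. 41.] ang 72.7 circ [533. 252.] 75
tin [455. 210.] c [705. 266.] sz [53. 58.] ang 8.9 circ [707. 266.] 58
tin [431.  51.] c [688. 341.] sz [34. 57.] ang 83.6 circ [690. 352.] 57
tin [317.  52.] c [637. 349.] sz [33. 36.] ang 1.5 circ [637. 349.] 48
[[260.50441335 179.72554202]]
```

```bash
python3 -m jog '[{"dx":0.004,"dy":0,"dz":-0.03,"wx":0,"wy":0,"wz":0},{"dx":0.004,"dy":0,"dz":-0.07,"wx":0,"wy":0,"wz":0},{"dx":0.004,"dy":0,"dz":-0.105,"wx":0,"wy":0,"wz":0},{"dx":0.004,"dy":0,"dz":-0.128,"wx":0,"wy":0,"wz":0},{"dx":0.004,"dy":0,"dz":-0.136,"wx":0,"wy":0,"wz":0},{"dx":0.004,"dy":0,"dz":-0.136,"wx":0,"wy":0,"wz":0}]' && python3 -m jog '[{"dx":0,"dy":0,"dz":-0.005,"wx":0,"wy":0,"wz":0},{"dx":0,"dy":0,"dz":-0.008,"wx":0,"wy":0,"wz":0},{"dx":0,"dy":0,"dz":-0.01,"wx":0,"wy":0,"wz":0},{"dx":0,"dy":0,"dz":-0.01,"wx":0,"wy":0,"wz":0}]'
```

```text
time: 19.98
ee_pos: [0.6012, 0.2483, 0.0178]
tool_rot: [-3.136, 0.002, 1.451]
ft_force: [-0.4, 0.2, -0.5]
opening: 0.366
gripper_force: 39.9
time: 20.32
ee_pos: [0.6061, 0.249, 0.0129]
tool_rot: [3.138, -0.002, 1.45]
ft_force: [-1.8, 0.4, 3.8]
opening: 0.365
gripper_force: 40.3
```

```bash
python3 -m jog '[{"dx":0,"dy":0,"dz":0.001,"wx":0,"wy":0,"wz":0},{"dx":0,"dy":0,"dz":0.001,"wx":0,"wy":0,"wz":0},{"dx":0,"dy":0,"dz":0.001,"wx":0,"wy":0,"wz":0},{"dx":0,"dy":0,"dz":0.025,"wx":0,"wy":0,"wz":0},{"dx":0,"dy":0,"dz":0.065,"wx":0,"wy":0,"wz":0},{"dx":0,"dy":0,"dz":0.105,"wx":0,"wy":0,"wz":0},{"dx":0,"dy":0,"dz":0.145,"wx":0,"wy":0,"wz":0},{"dx":0,"dy":0,"dz":0.185,"wx":0,"wy":0,"wz":0}]' 0.2 && python3 -m jog '[{"dx":0,"dy":-0.035,"dz":0.03,"wx":0,"wy":0,"wz":0},{"dx":0,"dy":-0.07,"dz":0.06,"wx":0,"wy":0,"wz":0},{"dx":0,"dy":-0.105,"dz":0.09,"wx":0,"wy":0,"wz":0},{"dx":0,"dy":-0.14,"dz":0.1,"wx":0,"wy":0,"wz":0},{"dx":0,"dy":-0.175,"dz":0.1,"wx":0,"wy":0,"wz":0},{"dx":0,"dy":-0.2,"dz":0.1,"wx":0,"wy":0,"wz":0},{"dx":0,"dy":-0.2,"dz":0.1,"wx":0,"wy":0,"wz":0},{"dx":0,"dy":-0.2,"dz":0.1,"wx":0,"wy":0,"wz":0}]'
python3 - <<'E'
from meas import *
s=snap('wrist'); c=snap('scene')
a=cv2.resize(s['bgr'][0:330,190:430],None,fx=1.8,fy=1.8,interpolation=cv2.INTER_CUBIC); b=cv2.resize(c['bgr'][150:310,120:270],None,fx=2.4,fy=2.4,interpolation=cv2.INTER_CUBIC)
o=np.zeros((600,800,3),np.uint8); o[:594,:432]=a[:594]; o[:384,435:435+360]=b
cv2.imwrite('pics/final.png',o)
h=cv2.cvtColor(s['bgr'],cv2.COLOR_BGR2HSV).astype(int);H,S,V=h[...,0],h[...,1],h[...,2]
rects(s,(H>17)&(H<32)&(S>60)&(V>130),.008,'pl',120)
g=(S<50)&(V>185);g[:,:210]=0;g[:,330:]=0;rects(s,g,.024,'tin',100)
E
```

```text
time: 20.98
ee_pos: [0.6042, 0.2481, 0.1971]
tool_rot: [-3.141, 0.0, 1.45]
ft_force: [2.0, -0.5, -1.5]
opening: 0.602
gripper_force: 0.0
time: 21.65
ee_pos: [0.6046, 0.0467, 0.2955]
tool_rot: [3.141, -0.0, 1.447]
ft_force: [-0.4, -0.4, 0.7]
opening: 0.6
gripper_force: 0.0
pl [365. 254.] c [ 771. -146.] sz [ 85. 101.] ang 33.2 circ [ 766. -149.] 102
pl [261. 236.] c [ 593. -104.] sz [86. 85.] ang 85.2 circ [ 592. -105.] 116
pl [252. 176.] c [596.  11.] sz [ 83. 112.] ang 3.2 circ [597.  11.] 135
pl [224. 124.] c [567. 108.] sz [24. 41.] ang 82.7 circ [566. 107.] 45
pl [217.  85.] c [560. 161.] sz [54. 16.] ang 80.1 circ [559. 161.] 54
pl [254.  25.] c [626. 236.] sz [51. 21.] ang 66.5 circ [621. 238.] 51
pl [224.  23.] c [583. 242.] sz [23. 52.] ang 3.9 circ [584. 243.] 55
tin [262. 252.] c [ 590. -108.] sz [52. 52.] ang 54.0 circ [ 591. -109.] 54
tin [240.  12.] c [605. 245.] sz [27. 34.] ang 82.7 circ [606. 249.] 37
```

View pics/final.png

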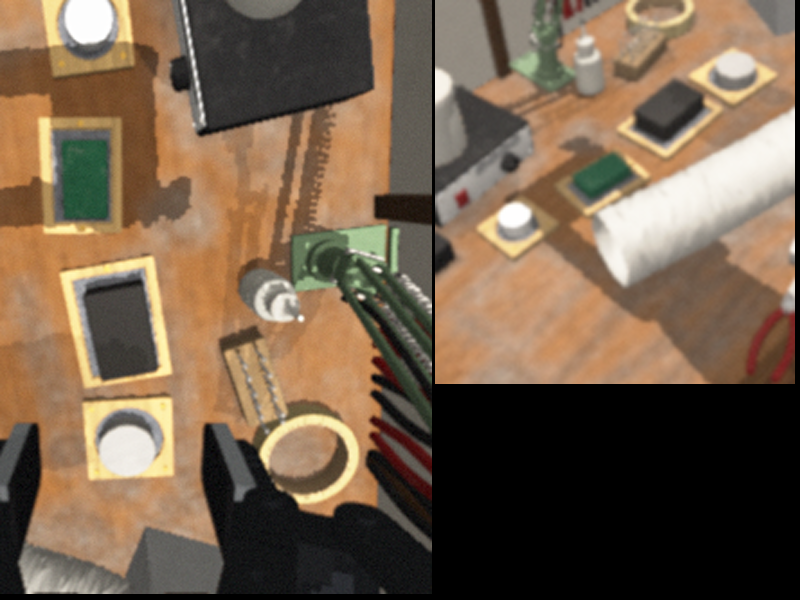

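All four things lie flat in their recesses: wax (crop 85,180), charcoal (120,330), large tin (127,450), small tin (88,22). The glue bottle (272,293) stands as before. Handing in.

```bash
python3 -c "
from plant import manip
print(manip.sign_off())"
```

```text
the job is handed in; nothing more can be done
None
```

The job is handed in at about 22 s of the 104 s allowed: both tins, the wax block and the charcoal block lie flat and right side up in their matching holders, and the robot never touched the glue bottle, the stake or the orange look-alike.

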